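# Mount the movement holder on the bench rail and lock it

## Task

Mount the movement holder on the bench rail: pick it up by its aluminium block, lower its keyhole plate over the two screw heads until it lies flat on the rail, then slide it along under the heads as far as it goes, so that the sprung pin pops up behind the plate and locks it. A watch movement is clamped in it, so do it gently: feel for the screw heads and for the stop rather than forcing it. Let go of it once it is locked, and leave everything else on the bench where it is.

Things in the scene. Friction and masses are not known exactly. Their poses are not given: they have to be found in the camera images.
- holder_grip (a point): The movement holder to be mounted: aluminium block 42 x 40 mm (x, y) on an aluminium keyhole plate 149 x 60 x 5 mm (on glides 1 mm high), jaws and a round brass watch movement on top; 48 mm high, 0.3 kg. Point on the block's axis, 30 mm above its foot: grip here, on the flat sides (40 mm apart, facing +y and -y, plain from 6 to 38 mm up). x along the plate, which reaches 80 mm ahead and 69 mm behind; z up.
- holder_hole_rear (a point): Centre of the rear round entry hole (18.5 mm across) of the plate's two keyholes, at the height of the glides' feet; it lies 34 mm behind (-x) the grip point. Each hole runs into a 9 mm wide slot towards -x, in which a 6 mm screw shank can go 18 mm from the hole's centre to the slot's end, where it stops. The slots' way round is the same for both.
- holder_hole_front (a point): Centre of the front entry hole, the same, 52 mm ahead (+x) of the grip point, 86 mm from the rear one, on the plate's centre line. Axes as the holder's. A clamp-screw head sticks out of the block at +x by 11 mm, 38 mm up and higher.
- rail: Slotted black steel rail fixed to the bench: x from -104 to +130 mm, 84 mm wide (y), flat top 14 mm above the bench. Origin at bench height on its centre line. An aluminium slide, flush in its slot, carries two steel shoulder screws 86 mm apart on the centre line, the brass locking pin behind them (-x) and a brass clamping thumbscrew (17 mm wide, 10 mm high) ahead, at x = +104 mm.
- rail_front_screw (a point): Middle of where the front screw can stand: rail x = +34 mm, at the rail's top; rear screw 86 mm behind it, pin (x = -75 mm) 109 mm behind it. The slide was clamped by hand, so screws and pin together stand up to 10 mm either way along x of these places (exact across the rail); that shift is not measured: feel for it or see it. The slide does not move in use. Axes as the rail's.
- rail_head_top (a point): Height of the screw heads' domed tops, 13.4 mm above the rail's top, over the same middle place. Heads: 14 mm across, rims bevelled 1.5 mm, undersides 8 mm above the rail's top. The holder is 12.4 mm higher while its plate lies on the heads than once it has dropped over them onto the rail. Push and press gently, with less than about 20 N; 30 N between holder and rail or screws is too much.
- rail_home (a point): Where the holder's grip point ends, to within the slide's shift along x: over rail x = 0, 44 mm above the bench, holder x along rail x. It goes onto the heads 18 mm behind (-x of) its end place and is slid along +x until the shanks stop in the slots' ends; there the plate's tail has passed the pin by 2 mm and the pin springs up behind it.
- pin (a joint): The sprung brass locking pin, 8 mm across, behind the screws: 0 = up, standing 5 mm above the rail's top; 0.004 (m) = pressed down by the plate lying over it (0.4 to 1 N, less than the holder's weight). It springs up by itself once the plate's tail has passed.
- dish_mid (a point): Clear glass dish with a few small screws, 86 mm across, 24 mm high; point at its centre. Leave alone.
- drivers_mid (a point): Round red plastic stand with six upright red screwdrivers, 96 mm across, 107 mm high; point on its axis 50 mm up. Leave alone.
- tweezer_mid (a point): Steel tweezer lying flat, 120 mm long along its x, 12 mm wide; point at its centre. Leave alone.
- loupe_mid (a point): Black eye loupe, 38 mm across, 30 mm high; point at its centre. Leave alone.
- spare_mid (a point): A spare round aluminium movement holder without a plate, 60 mm across, 18 mm high; point at its centre. Leave alone.
- blower_mid (a point): Blue-grey rubber dust blower standing up, 60 mm across, 90 mm high; point on its axis 30 mm up. Leave alone.
- oil_mid (a point): Black tray with four coloured oil cups, 120 mm long (x), 55 mm wide, 19 mm high; point at its centre. Leave alone.

How it is judged:
On the way, in this order (a step that is already met when the one before it is completed fails the run):
1. the holder is picked up clear of the bench (height (world z) of holder_grip above 0.055 m), for 0.1 s.
2. the keyhole plate is down over both screw heads, flat on the rail and over the pin, which it holds down (y of holder_grip in the frame of rail between -0.004 and 0.004 m and angle between the x axis of holder_grip and the x axis of rail, either way round below 0.05 rad and angle between holder_grip's own z axis and vertical below 0.05 rad and z of holder_grip in the frame of rail between 0.0405 and 0.047 m and x of holder_grip in the frame of rail between -0.034 and 0 m and value of joint pin above 0.0025 m), for 0.1 s.
3. the plate has been slid home under the heads and the pin is up behind it (y of holder_grip in the frame of rail between -0.004 and 0.004 m and angle between the x axis of holder_grip and the x axis of rail, either way round below 0.05 rad and angle between holder_grip's own z axis and vertical below 0.05 rad and z of holder_grip in the frame of rail between 0.0415 and 0.046 m and x of holder_grip in the frame of rail between -0.0145 and 0.0135 m and value of joint pin below 0.0012 m), for 0.2 s.
At the end, for the whole second after the job is handed in: The holder lies flat on the rail (height within 2 mm, level and in line within 0.05 rad, within 4 mm of the centre line), slid home under the heads (about 14 mm either way of rail x = 0), the locking pin sprung up behind the plate (within 1.2 mm of fully up); released and at rest (all of step 3 and linear speed of holder below 0.01 m/s); the robot touches nothing.
It fails at once if the holder is pushed or pressed against the rail, its screws or its pin with more than 30 N (contact force between holder and rail above 30 N).
It fails at once if one of the other things on the bench is moved by more than 20 mm (distance of any of dish_mid, drivers_mid, tweezer_mid, loupe_mid, spare_mid, blower_mid, oil_mid from where it was at the start of the episode above 0.02 m).
It also fails if it takes over 58 s, if anything falls off the work surface, if the arm or the gripper's body presses on something with over 40 N, if the wrist force passes 120 N, or if a joint passes its speed limit or range.

## Robot

A 7-joint arm with a two-finger parallel gripper is mounted at the origin on the work surface. World frame = base frame: x ahead of the robot, y to its left, z up, the work surface at z = 0. Lengths are in m, angles in rad, forces in N, time in s.
With the tool pointing down it reaches from about 0.425 to 0.925 m from the base axis. Payload 6.8 kg.
Tool frame: the origin (TCP) lies midway between the tips of the shut fingers; the grasp point (between the pads) lies 19 mm behind it; z points along the fingers, y is the direction in which the jaws open and shut (so a half turn about z gives the same grasp; the last joint's range is limited). The gripper opens to 88 mm and grips with 3 to 60 N. Pads are 20 mm wide; open, the fingers measure 115 mm over their backs; the gripper's body (75 mm by 178 mm) begins 61 mm behind the grasp point.
Start: joints at [-1.396, 0.477, 0.022, 1.555, -0.011, 1.109, -0.083], TCP at [0.188, 0.648, 0.223] pointing down, gripper open.
Joint ranges: [-2.96, 2.96], [-0.34, 2.1], [-1.41, 1.46], [0.24, 2.44], [-1.37, 4.51], [0.17, 1.92], [-2.96, 2.96]. Speed limits (rad/s): [2.39, 2.39, 3.14, 3.14, 3.14, 3.14, 3.14].

## Interface

Orientations are given as a rotation vector (axis times angle).
In Python, from station import * gives the robot as it stands.
- The arm moves only by the shell command python3 -m crank 'ROWS' [OPENING] [FORCE]. ROWS is JSON, a list of rows, each a list of 4 numbers: the shift along the tool's x, y, z in mm, then the turn about the tool's z in degrees. In form: [[x, y, z, spin], ...]. A call has 1 to 20 rows; each row shifts and turns the commanded pose from where the row before left it, along the tool's axes as they then stand; what a row does not reach is not made up. A row lasts 1/8 s, in which the tool goes at most 62.5 mm and 10.7 degrees, less where a joint would pass 70% of its speed; a pose out of reach is approached as far as the arm can. A call with a gripper value outside its range is refused whole. OPENING is the opening in per cent of the stroke, from 0 (shut) to 100 (fully open), set as the call begins (- or left out, the last holds). The fingers move at their own pace and stop on an object; FORCE is the grip in N (left out, the last holds). Time passes only in rows, so rows that do not move let the fingers close. It gives the time, the measured TCP pose, the force and the opening at its end, in the units of the state.
- get_obs(): the state, without advancing time (a new reading comes with each control period).
- snapshot(name): name is "side" or "top" or "wrist"; returns the picture (480x640x3 uint8, red, green, blue); there is no depth.
- camera_params(name): a dict with "camera_matrix" (3x3 intrinsics, pixels), "extrinsics" (4x4, takes a point from camera to world coordinates). Camera axes: x right, y up, looking along -z (the intrinsics and any distortion apply to the point x, -y, -z); pixel columns grow to the right and rows downward; lengths in m; the calibration is good to about 2 mm. A picture is of the moment at which its call begins: read the wrist's pose just before it. camera_params takes no time and is no camera call; for the wrist camera it gives the pose at the moment of the call.
- finish_job(): hands the job in, once; it reports no verdict.
Trained networks look in the newest picture that a camera, given by its name, has taken for a name from the list of things; names that differ only in an ending like _2 or _b are one class to them, and where a whole thing is asked for, a point or a joint stands for the part that bears it (a point fixed in the world has none). Each returns a list of dicts, best first, with "p" (0 to 1); they miss things now and then, are a little off and sometimes report something else, mostly with a low value. They report only what shows in the picture. A call takes as long as a camera call.
- boxes_of(camera, query): "extent" ([centre column, centre row, width, height] in pixels, round what is visible of it).
The state is a dict: "time": time; "joint_positions": joint angles; "joint_vel": joint speeds; "tau": joint torques, N m; "tcp_pos": TCP position; "tcp_rot": TCP orientation; "force": force on the tool from outside, world axes, zero at the start; "ft_torque": the same for the moment, N m; "finger_gap": finger opening in m.
Only numpy, scipy, OpenCV 4.12 (cv2) and the standard library are available. Lean on these libraries where they do the work, as an engineer would, in place of code of your own. Each camera call takes 0.05 s, during which the arm holds its last target. There are 200 camera calls.

## Working session

There is one attempt and no reset: what is moved stays moved. The work goes in short steps, Python scripts to look and compute and a shell command to move; the robot and the scene stay as the last step left them, time stands still between calls to the robot, and variables do not carry over. Pictures are saved under pics/ and viewed, about 8 in all and at most 12, crops included, and the job is handed in when it is done.

```bash
mkdir -p pics; cat > h.py <<'E'
from station import *
import numpy as np, cv2
from scipy.spatial.transform import Rotation as R
def ray(c,u,v,z):
    p=camera_params(c);K=np.array(p["camera_matrix"]);E=np.array(p["extrinsics"])
    d=np.linalg.inv(K)@[u,v,1];d=E[:3,:3]@[d[0],-d[1],-d[2]];o=E[:3,3]
    return o+d*(z-o[2])/d[2]
def proj(c,P):
    p=camera_params(c);K=np.array(p["camera_matrix"]);E=np.array(p["extrinsics"])
    q=E[:3,:3].T@(np.array(P)-E[:3,3]);q=K@[q[0],-q[1],-q[2]];return q[:2]/q[2]
def save(c,n):
    im=snapshot(c);cv2.imwrite(f"pics/{n}.png",im[:,:,::-1]);return im
E
python3 - <<'E'
from h import *
o=get_obs();print({k:np.round(v,3) for k,v in o.items()})
for c in("top","side"):
    p=camera_params(c);print(c,p.keys(),np.round(p["camera_matrix"],1).tolist(),np.round(p["extrinsics"],3).tolist())
    save(c,c+"0")
    for q in("holder_grip","rail","holder_hole_rear","rail_front_screw"):
        print(q,[(np.round(b["extent"]).tolist(),round(b["p"],2)) for b in boxes_of(c,q)[:3]])
E
```

```text
{'time': np.float64(0.0), 'joint_positions': array([-1.396,  0.478,  0.022,  1.556, -0.011,  1.109, -0.083]), 'joint_vel': array([0.001, 0.   , 0.001, 0.001, 0.   , 0.   , 0.   ]), 'tau': array([ 0.0000e+00, -5.8285e+01,  1.5350e+00, -2.7261e+01, -5.4000e-02,
        1.7000e-02,  0.0000e+00]), 'tcp_pos': array([0.188, 0.648, 0.222]), 'tcp_rot': array([-4.43e-01, -3.11e+00,  3.00e-03]), 'force': array([ 0.934, -0.266, -0.564]), 'ft_torque': array([-0.032,  0.01 ,  0.03 ]), 'finger_gap': np.float64(0.088)}
top dict_keys(['camera_matrix', 'extrinsics']) [[483.2, 0.0, 324.0], [0.0, 483.2, 237.2], [0.0, 0.0, 1.0]] [[-0.016, 0.991, -0.133, 0.494], [-1.0, -0.015, 0.01, -0.007], [0.008, 0.134, 0.991, 1.027], [0.0, 0.0, 0.0, 1.0]]
holder_grip [([372.0, 303.0, 46.0, 78.0], 0.83), ([113.0, 221.0, 65.0, 45.0], 0.62)]
rail [([242.0, 257.0, 58.0, 116.0], 0.89)]
holder_hole_rear [([371.0, 303.0, 53.0, 75.0], 0.74)]
rail_front_screw [([242.0, 256.0, 49.0, 117.0], 0.73)]
side dict_keys(['camera_matrix', 'extrinsics']) [[521.3, 0.0, 312.8], [0.0, 521.3, 236.4], [0.0, 0.0, 1.0]] [[-0.953, 0.208, -0.22, 0.384], [-0.302, -0.672, 0.676, 0.787], [-0.007, 0.711, 0.704, 0.866], [0.0, 0.0, 0.0, 1.0]]
holder_grip [([386.0, 233.0, 65.0, 41.0], 0.93)]
rail [([307.0, 304.0, 115.0, 48.0], 0.88)]
holder_hole_rear [([390.0, 230.0, 64.0, 43.0], 0.73)]
rail_front_screw [([309.0, 308.0, 122.0, 49.0], 0.81)]
```

View pics/top0.png

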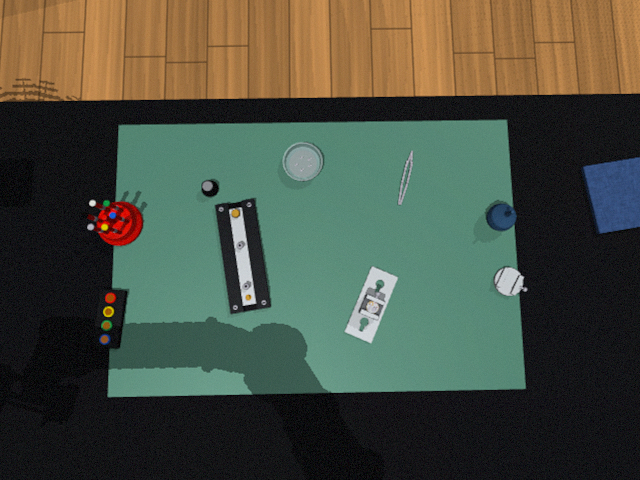

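View pics/side0.png

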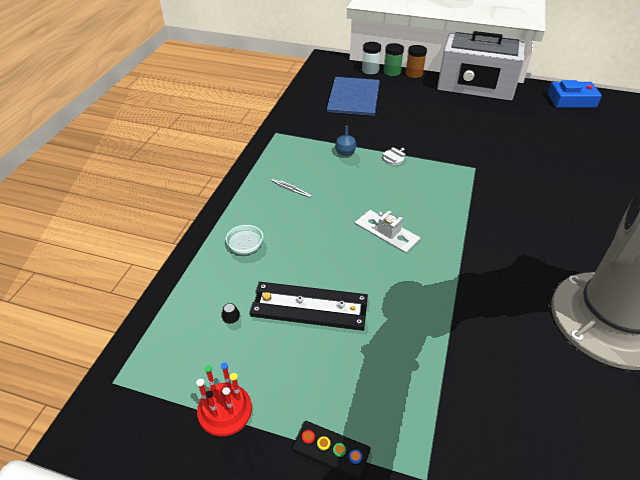

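```bash
python3 - <<'E'
from h import *
im=cv2.imread("pics/top0.png")
a=cv2.resize(im[255:351,330:420],None,fx=6,fy=6,interpolation=cv2.INTER_CUBIC)[:, :540]
b=cv2.resize(im[190:325,205:280],None,fx=4,fy=4,interpolation=cv2.INTER_CUBIC)
c=np.zeros((580,800,3),np.uint8);c[:576,:500]=a[:,:500];c[:540,500:800]=b;cv2.imwrite("pics/crop.png",c)
for n,u,v,z in(("thumb",236,213,.024),("pin",248,297,.019),("s1",240,245,.027),("s2",247,285,.027),("h1",380,285,.006),("h2",364,325,.006),("block",373,307,.04)):print(n,ray("top",u,v,z).round(4))
E
```

```text
thumb [0.6836 0.1668 0.024 ]
pin [0.5076 0.1415 0.019 ]
s1 [0.6152 0.1574 0.027 ]
s2 [0.5321 0.1424 0.027 ]
h1 [ 0.5284 -0.1342  0.006 ]
h2 [ 0.446  -0.0982  0.006 ]
block [ 0.4832 -0.1144  0.04  ]
```

View pics/crop.png

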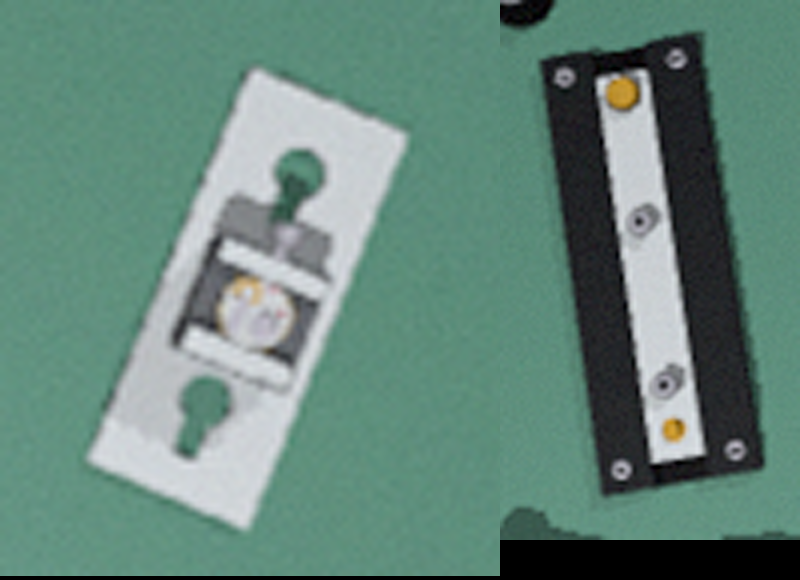

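```bash
cat >> h.py <<'E'
def to(x,y,z,ang,o=None):
    "tool-frame shift (mm) and spin (deg) from measured pose to target with tool x at ang deg (mod 180)"
    o=o or get_obs();M=R.from_rotvec(o["tcp_rot"]).as_matrix()
    s=M.T@(np.array([x,y,z])-o["tcp_pos"])*1000;a=np.degrees(np.arctan2(M[1,0],M[0,0]))
    sp=-((ang-a+90)%180-90)
    print("t",o["time"].round(2),"tcp",o["tcp_pos"].round(4),"xang",a.round(2),"shift",s.round(1),"spin",round(sp,2),"F",o["force"].round(1),"gap",o["finger_gap"].round(4),"tilt",M[:,2].round(4))
E
python3 -c "
from h import *
to(.59,.155,.22,8.2)
p=camera_params('wrist');print(np.round(p['extrinsics'],3).tolist(),np.round(p['camera_matrix'],0).tolist())"
python3 -m crank '[[-37.4,-25.8,0,0],[-37.4,-25.8,0,0],[-37.4,-25.8,0,0],[-37.4,-25.8,0,0],[-37.4,-25.8,0,0],[-37.4,-25.8,0,0],[-37.4,-25.8,0,0],[-37.4,-25.8,0,0],[-37.4,-25.8,0,0],[-37.4,-25.8,0,0],[-37.4,-25.8,0,0],[-37.4,-25.8,0,0],[-37.4,-25.8,0,0],[-37.4,-25.8,0,0],[0,0,0,0]]'
python3 - <<'E'
from h import *
to(.59,.155,.22,8.2)
p=camera_params('wrist');print(np.round(p['extrinsics'],3).tolist())
save("wrist","w1")
E
```

```text
time: 2.38
tcp_pos: [0.5924, 0.1508, 0.2228]
tcp_rot: [0.453, 3.107, -0.002]
force: [-0.7, -0.3, -0.5]
finger_gap: 0.0881Traceback (most recent call last):
  File "<string>", line 3, in <module>
    to(.59,.155,.22,8.2)
    ~~^^^^^^^^^^^^^^^^^^
  File "h.py", line 18, in to
    print("t",o["time"].round(2),"tcp",o["tcp_pos"].round(4),"xang",a.round(2),"shift",s.round(1),"spin",round(sp,2),"F",o["force"].round(1),"gap",o["finger_gap"].round(4),"tilt",M[:,2].round(4))
              ^^^^^^^^^^^^^^^
AttributeError: 'float' object has no attribute 'round'
Traceback (most recent call last):
  File "h.py", line 18, in to
    print("t",o["time"].round(2),"tcp",o["tcp_pos"].round(4),"xang",a.round(2),"shift",s.round(1),"spin",round(sp,2),"F",o["force"].round(1),"gap",o["finger_gap"].round(4),"tilt",M[:,2].round(4))
              ^^^^^^^^^^^^^^^
AttributeError: 'float' object has no attribute 'round'
```

```bash
sed -i 's/o\["time"\].round(2)/round(float(o["time"]),2)/; s/o\["finger_gap"\].round(4)/round(float(o["finger_gap"]),4)/' h.py
python3 - <<'E'
from h import *
to(.59,.155,.22,8.2)
p=camera_params('wrist');print(np.round(p['extrinsics'],3).tolist(),np.round(p['camera_matrix'],0).tolist())
save("wrist","w1")
E
```

```text
t 2.38 tcp [0.5924 0.1508 0.2228] xang 163.42 shift [3.5 3.3 2.8] spin -24.78 F [-0.7 -0.3 -0.5] gap 0.0881 tilt [ 0.0014 -0.0018 -1.    ]
[[0.286, -0.916, -0.28, 0.515], [0.958, 0.273, 0.086, 0.174], [-0.002, -0.292, 0.956, 0.386], [0.0, 0.0, 0.0, 1.0]] [[411.0, 0.0, 312.0], [0.0, 411.0, 242.0], [0.0, 0.0, 1.0]]
```

View pics/w1.png

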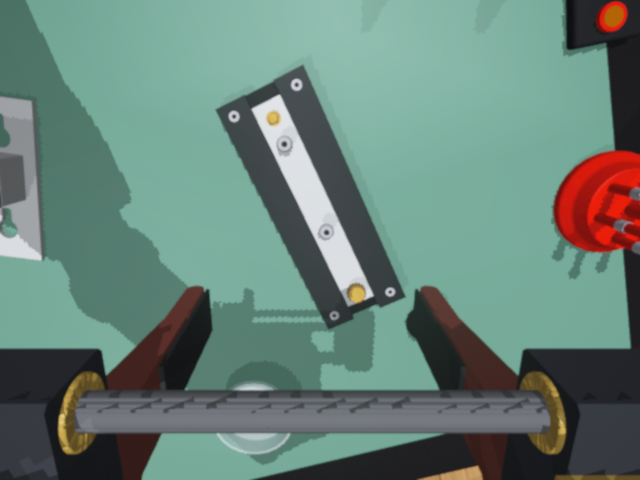

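```bash
cat > fit.py <<'E'
from h import *
from scipy.optimize import least_squares
S=lambda s:{"fs":(34+s,0,13.4+14),"rs":(-52+s,0,27.4),"pin":(-75+s,0,19),"th":(104,0,24),"c1":(-104,42,14),"c2":(-104,-42,14),"c3":(130,-42,14),"c4":(130,42,14)}
def railfit(c,pts):
    def f(q):
        x,y,a,s=q;m=S(s*1000);r=[]
        for k,uv in pts.items():
            p=np.array(m[k])/1000;w=[x+np.cos(a)*p[0]-np.sin(a)*p[1],y+np.sin(a)*p[0]+np.cos(a)*p[1],p[2]]
            r+=list(proj(c,w)-uv)
        return np.array(r)
    o=least_squares(f,[.59,.155,.14,0]);print(c,"rail x,y",o.x[:2].round(4),"yaw",np.degrees(o.x[2]).round(2),"shift",o.x[3].round(4));print(o.fun.round(1).reshape(-1,2).tolist());return o.x
E
python3 - <<'E'
from fit import *
railfit("wrist",{"fs":(326,232),"rs":(285,144),"pin":(273,118),"th":(357,293),"c2":(303,66),"c1":(217,109),"c4":(330,328),"c3":(404,297)})
railfit("top",{"fs":(240.3,245),"rs":(246.2,286.2),"pin":(248.5,297.5),"th":(235.5,213.2),"c4":(215.5,205),"c3":(255,198.5),"c2":(270.5,306.5),"c1":(231,313.5)})
# holder from top
a=ray("top",380,284.2,.005);b=ray("top",364.5,322,.005);g=b+(a-b)*34/86;an=np.degrees(np.arctan2(*(a-b)[1::-1]));print(g.round(4),an,np.linalg.norm(a-b))
to(g[0],g[1],.2228,an)
E
```

```text
wrist rail x,y [0.583  0.1549] yaw 8.88 shift -0.0029
[[-0.4, 0.4], [-1.8, 0.4], [-1.1, 0.8], [0.3, 4.6], [-87.7, 46.0], [86.0, -42.0], [75.8, -29.5], [-75.5, 34.0]]
top rail x,y [0.5822 0.1517] yaw 8.56 shift -0.001
[[0.1, 0.2], [0.1, -0.0], [0.0, -0.2], [0.3, -0.8], [-0.1, -0.5], [-0.6, -0.3], [0.4, 0.9], [-0.3, 0.6]]
[ 0.4829 -0.1133  0.005 ] -24.078339287957707 0.08546553729908371
t 2.42 tcp [0.5911 0.1535 0.2226] xang 163.6 shift [ 2.840e+01 -2.865e+02 -1.000e-01] spin 7.68 F [-1.   1.3  0.2] gap 0.0876 tilt [ 2.e-04 -4.e-04 -1.e+00]
```

```bash
python3 - <<'E'
from fit import *
railfit("wrist",{"fs":(326,232),"rs":(285,144),"pin":(273,118),"th":(357,293),"c1":(303,66),"c2":(217,109),"c3":(330,328),"c4":(404,297)})
E
python3 -m crank '[[3,-30,0,0],[4,-45,5,0],[4,-45,10,0],[4,-45,10,0],[4,-45,10,0],[4,-45,10,0],[5,-31,10,0],[0,0,5,4],[0,0,0,3.7],[0,0,0,0],[0,0,0,0]]'
python3 - <<'E'
from h import *
to(.4829,-.1133,.16,-24.08)
save("wrist","w2")
for q in("holder_grip","holder_hole_front","holder_hole_rear"):print(q,[(np.round(b["extent"]).tolist(),round(b["p"],2)) for b in boxes_of("wrist",q)[:2]])
E
```

```text
wrist rail x,y [0.5809 0.1557] yaw 8.76 shift -0.0009
[[0.7, -0.0], [-0.5, -0.3], [0.2, 0.1], [0.4, 2.6], [0.5, -2.0], [-1.5, 0.0], [-1.6, 1.1], [1.9, -0.4]]
time: 3.8
tcp_pos: [0.4838, -0.1106, 0.1628]
tcp_rot: [0.646, 3.074, 0.001]
force: [0.1, -0.0, -0.4]
finger_gap: 0.0878
t 3.8 tcp [ 0.4838 -0.1106  0.1628] xang 156.26 shift [-0.3 -2.9  2.8] spin 0.34 F [ 0.1 -0.  -0.4] gap 0.0878 tilt [ 2.e-04  4.e-04 -1.e+00]
holder_grip [([309.0, 222.0, 76.0, 186.0], 0.67)]
holder_hole_front [([307.0, 224.0, 78.0, 178.0], 0.58)]
holder_hole_rear [([311.0, 224.0, 82.0, 180.0], 0.71)]
```

View pics/w2.png

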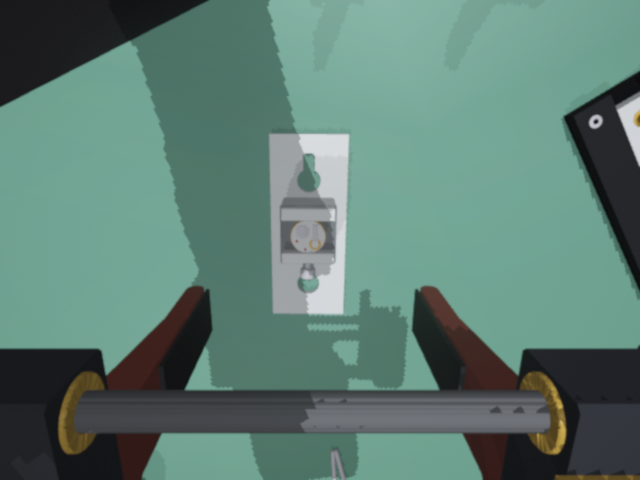

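```bash
python3 - <<'E'
from h import *
C=[(270,134),(350,134),(344,313),(273,313)]
W=[ray("wrist",*c,.006) for c in C];r=(W[0]+W[1])/2;f=(W[2]+W[3])/2
an=np.degrees(np.arctan2(*(f-r)[1::-1]));g=r+(f-r)*69/149;print("edges",g.round(4),an,np.linalg.norm(f-r),np.linalg.norm(W[0]-W[1]))
b=ray("wrist",309,180,.005);a=ray("wrist",309,283,.005)
g2=b+(a-b)*34/86;print("holes",g2.round(4),np.degrees(np.arctan2(*(a-b)[1::-1])),np.linalg.norm(a-b))
to(g[0],g[1],.011,an)
E
```

```text
edges [ 0.4839 -0.1138  0.006 ] -24.475480283419543 0.14880012205879084 0.060267556106512216
holes [ 0.484 -0.114  0.005] -24.02006109463852 0.08665133184930024
t 4.0 tcp [ 0.4837 -0.1113  0.1627] xang 156.14 shift [ -1.2  -2.2 151.7] spin 0.62 F [-0.2  0.2  0.2] gap 0.0877 tilt [ 1.e-04  1.e-04 -1.e+00]
```

```bash
python3 -m crank '[[-0.5,-1.2,25,0.4],[0,-1,30,0],[0,0,30,0],[0,0,30,0],[0,0,20,0],[0,0,10,0],[0,0,5,0],[0,0,0,0],[0,0,0,0]]'
python3 -m crank '[[0,0,0,0],[0,0,0,0],[0,0,0,0],[0,0,0,0],[0,0,0,0],[0,0,0,0]]' 30 25
python3 -c "
from h import *
to(.484,-.1139,.011,-24.2)"
```

```text
time: 5.12
tcp_pos: [0.4837, -0.1139, 0.0133]
tcp_rot: [0.661, 3.07, 0.0]
force: [0.2, 0.8, -0.3]
finger_gap: 0.0879
time: 5.88
tcp_pos: [0.4832, -0.1138, 0.0126]
tcp_rot: [-0.662, -3.071, -0.0]
force: [1.1, 0.5, 0.5]
finger_gap: 0.0401
t 5.88 tcp [ 0.4832 -0.1138  0.0126] xang 155.69 shift [-0.8  0.2  1.6] spin -0.11 F [1.1 0.5 0.5] gap 0.0401 tilt [-0.  0. -1.]
```

```bash
python3 -m crank '[[0,0,-5,0],[0,0,-15,0],[0,0,-35,0],[0,0,-40,0],[0,0,-40,0],[0,0,-40,0],[2,15,-20,0],[5,36,-5,0],[6,40,0,0],[6,40,0,0],[6,40,0,0],[6,40,0,0],[4,36,0,0],[0,15,0,0],[0,10,0,-5],[0,0,0,-9],[0,0,0,-10],[0,0,0,-9],[0,0,0,0],[0,0,0,0]]'
python3 -m crank '[[0,0,0,0],[0,0,0,0],[0,0,0,0]]'
python3 - <<'E'
from h import *
to(.5632,.1494,.22,8.65)
save("wrist","w3")
to(.5632,.1494,.22,8.65)
E
```

```text
time: 8.38
tcp_pos: [0.5632, 0.1476, 0.2128]
tcp_rot: [0.232, -3.133, 0.001]
force: [0.1, -0.9, -3.4]
finger_gap: 0.0397
time: 8.75
tcp_pos: [0.5632, 0.1486, 0.2126]
tcp_rot: [0.238, -3.132, 0.0]
force: [1.0, -0.0, -2.9]
finger_gap: 0.04
t 8.75 tcp [0.5632 0.1486 0.2126] xang -171.32 shift [-0.1  0.8 -7.4] spin 0.03 F [ 1.  -0.  -2.9] gap 0.04 tilt [-1.e-04 -1.e-04 -1.e+00]
t 8.8 tcp [0.5632 0.1486 0.2126] xang -171.31 shift [-0.1  0.8 -7.4] spin 0.04 F [-0.8 -0.6 -2.9] gap 0.0399 tilt [-1.e-04 -0.e+00 -1.e+00]
```

View pics/w3.png

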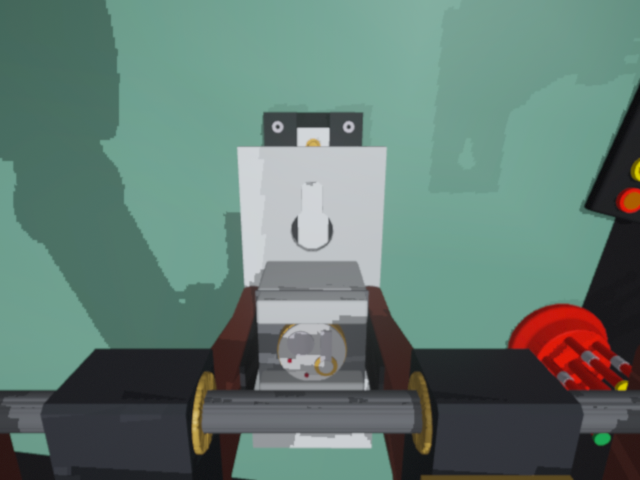

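```bash
python3 - <<'E'
from h import *
o=get_obs();t=o["tcp_pos"];M=R.from_rotvec(o["tcp_rot"]).as_matrix()
def L(n,u,v,z):
    w=ray("wrist",u,v,z);print(n,w.round(4),"tool mm",((M.T@(w-t))*1000).round(1))
for n,u,v in(("rc-l",263,112),("rc-r",363,112),("fx-l",278,127),("fx-r",349,127)):L(n,u,v,.014)
L("pin",313.5,143,.018)
for n,u,v in(("pc-l",237.5,147),("pc-r",386,147),("pm-l",245,286),("pm-r",381,286)):L(n,u,v,.206)
L("hole",312,230.5,.205)
th=np.radians(8.65);print("predicted rail rear mid (top):",.582-.104*np.cos(th),.1523-.104*np.sin(th))
E
```

```text
rc-l [0.4862 0.0954 0.014 ] tool mm [ 84.1 -41.  198.6]
rc-r [0.4737 0.1784 0.014 ] tool mm [ 84.   43.  198.6]
fx-l [0.4964 0.1094 0.014 ] tool mm [ 72.  -28.7 198.6]
fx-r [0.4874 0.1689 0.014 ] tool mm [ 71.9  31.5 198.6]
pin [0.5047 0.1411 0.018 ] tool mm [ 59.    1.4 194.6]
pc-l [0.5    0.1086 0.206 ] tool mm [ 68.5 -30.    6.6]
pc-r [0.491  0.1678 0.206 ] tool mm [68.5 29.9  6.6]
pm-l [0.5599 0.1178 0.206 ] tool mm [  8.  -29.9   6.6]
pm-r [0.5508 0.1778 0.206 ] tool mm [ 7.9 30.8  6.6]
hole [0.5303 0.1436 0.205 ] tool mm [33.3  0.   7.6]
predicted rail rear mid (top): 0.47918294692167485 0.13665859353226598
```

```bash
python3 -m crank '[[0,1.1,15,0],[0,0,30,0],[0,0,35,0],[0,0,35,0],[0,0,25,0],[0,0,15,0],[0,0,8,0],[0,0,3,0],[0,0,0,0],[0,0,0,0]]'
python3 - <<'E'
from h import *
to(.5632,.1494,.0266,8.65)
im=save("side","s4");c=proj("side",[.58,.15,.03]).astype(int);print(c)
cv2.imwrite("pics/s4c.png",cv2.resize(im[c[1]-60:c[1]+60,c[0]-80:c[0]+80,::-1],None,fx=5,fy=5,interpolation=cv2.INTER_CUBIC))
save("wrist","w4")
E
```

```text
time: 10.05
tcp_pos: [0.5636, 0.1498, 0.0474]
tcp_rot: [-0.238, 3.131, 0.001]
force: [0.4, 0.1, -2.8]
finger_gap: 0.0394
t 10.05 tcp [0.5636 0.1498 0.0474] xang -171.3 shift [ 0.5 -0.3 20.8] spin 0.05 F [ 0.4  0.1 -2.8] gap 0.0394 tilt [ 1.2e-03  5.0e-04 -1.0e+00]
[318 297]
```

View pics/s4c.png

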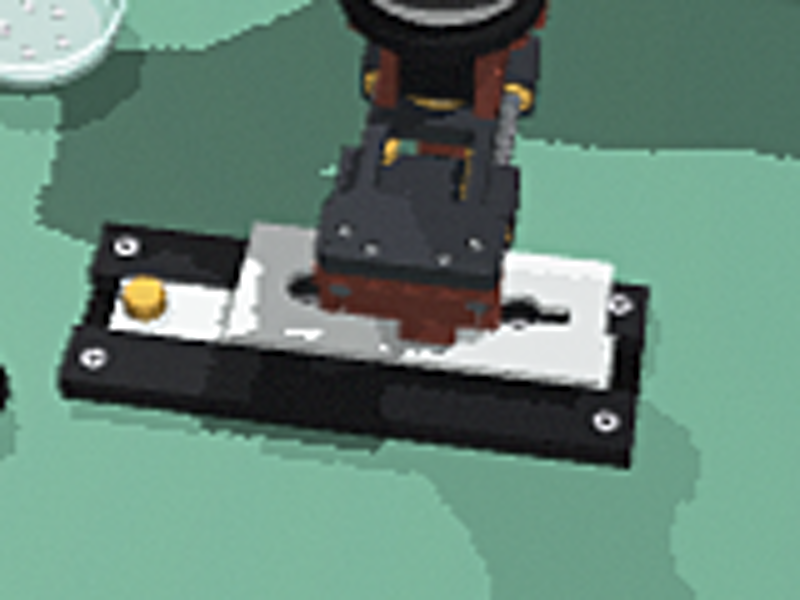

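View pics/w4.png

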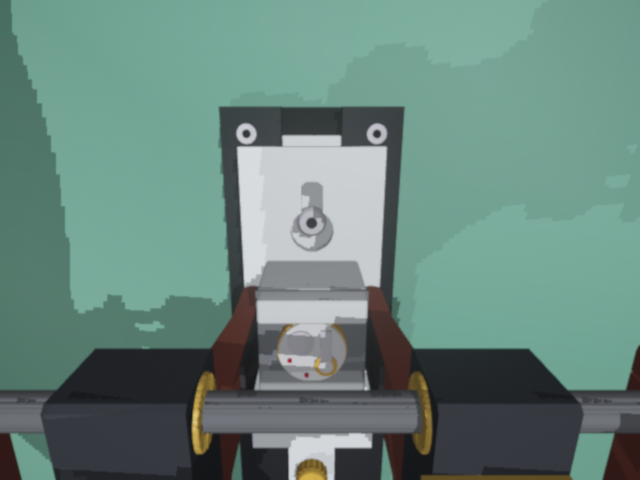

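```bash
python3 - <<'E'
from h import *
o=get_obs();t=o["tcp_pos"];M=R.from_rotvec(o["tcp_rot"]).as_matrix()
def L(n,u,v,z):
    w=ray("wrist",u,v,z);print(n,w.round(4),"tool mm",((M.T@(w-t))*1000).round(1))
print(o["tcp_pos"])
L("head",312,222.5,.0264);L("hole",312,230.5,t[2]-.0066)
for n,u,v in(("rc-l",221,107),("rc-r",404,107),("fx-l",246,133.5),("fx-r",377,133.5)):L(n,u,v,.014)
E
```

```text
[0.56346842 0.14969251 0.0472257 ]
head [0.5304 0.1447 0.0264] tool mm [33.5  0.1 20.8]
hole [0.5303 0.1447 0.0406] tool mm [33.6  0.1  6.6]
rc-l [0.4863 0.0963 0.014 ] tool mm [ 84.4 -41.2  33.1]
rc-r [0.4738 0.1784 0.014 ] tool mm [84.3 41.9 33.2]
fx-l [0.4962 0.1087 0.014 ] tool mm [ 72.8 -30.4  33.1]
fx-r [0.4871 0.1685 0.014 ] tool mm [72.7 30.2 33.2]
```

Aligned to within about 0.3 mm. Lower slowly, checking the force.

```bash
python3 -m crank '[[0,0,1.5,0],[0,0,1.5,0],[0,0,1.5,0],[0,0,1.5,0],[0,0,1.5,0],[0,0,1.5,0],[0,0,1,0],[0,0,0,0],[0,0,0,0]]'
python3 -m crank '[[0,0,1,0],[0,0,1,0],[0,0,1,0],[0,0,1,0],[0,0,0,0],[0,0,0,0]]'
```

```text
time: 11.28
tcp_pos: [0.5631, 0.1496, 0.0367]
tcp_rot: [-0.238, 3.133, 0.0]
force: [-0.7, 0.2, -3.1]
finger_gap: 0.0398
time: 12.02
tcp_pos: [0.5631, 0.1496, 0.0327]
tcp_rot: [-0.238, 3.133, 0.0]
force: [-0.9, 0.3, -2.9]
finger_gap: 0.04
```

```bash
python3 -m crank '[[0,0,1,0],[0,0,1,0],[0,0,1,0],[0,0,1,0],[0,0,1,0],[0,0,0,0],[0,0,0,0]]'
python3 -m crank '[[0,0,0.5,0],[0,0,0.5,0],[0,0,0,0],[0,0,0,0]]'
```

```text
time: 12.9
tcp_pos: [0.5631, 0.1496, 0.0277]
tcp_rot: [-0.238, 3.133, 0.0]
force: [-0.4, 0.4, -3.3]
finger_gap: 0.0399
time: 13.4
tcp_pos: [0.5631, 0.1496, 0.0268]
tcp_rot: [-0.238, 3.132, 0.0]
force: [-0.7, -0.8, -1.0]
finger_gap: 0.0398
```

```bash
python3 -m crank '[[0,0,0.3,0],[0,0,0,0],[0,0,0,0]]'
python3 -m crank '[[0,0,0,0],[-1,0,0,0],[-1,0,0,0],[-1,0,0,0],[-1,0,0,0],[0,0,0,0],[0,0,0,0]]'
```

```text
time: 13.78
tcp_pos: [0.5632, 0.1496, 0.0266]
tcp_rot: [-0.238, 3.132, 0.0]
force: [-2.0, -1.0, 4.3]
finger_gap: 0.0403
time: 14.65
tcp_pos: [0.5657, 0.15, 0.0264]
tcp_rot: [0.238, -3.13, 0.0]
force: [-6.1, -1.1, 9.2]
finger_gap: 0.0397
```

```bash
python3 -m crank '[[0,0,-0.3,0],[0,0,0,0],[0,0,0,0]]'
python3 -m crank '[[0,0,-0.3,0],[0,0,0,0],[0,0,0,0]]'
```

```text
time: 15.02
tcp_pos: [0.566, 0.1501, 0.0265]
tcp_rot: [0.238, -3.13, 0.0]
force: [-4.4, -0.7, 6.3]
finger_gap: 0.0401
time: 15.4
tcp_pos: [0.5669, 0.1502, 0.0267]
tcp_rot: [0.238, -3.132, 0.0]
force: [-1.4, -1.2, 0.2]
finger_gap: 0.04
```

```bash
python3 -m crank '[[-1,0,0,0],[-1,0,0,0],[-1,0,0,0],[-1,0,0,0],[0,0,0,0],[0,0,0,0]]'
python3 -m crank '[[-1,0,-0.1,0],[-1,0,0,0],[-1,0,0,0],[-1,0,0,0],[0,0,0,0],[0,0,0,0]]'
```

```text
time: 16.15
tcp_pos: [0.5713, 0.1508, 0.027]
tcp_rot: [-0.238, 3.132, 0.0]
force: [-0.7, -0.5, -2.6]
finger_gap: 0.0399
time: 16.9
tcp_pos: [0.5751, 0.1514, 0.0271]
tcp_rot: [-0.238, 3.132, 0.0]
force: [0.5, -0.2, -2.9]
finger_gap: 0.0396
```

```bash
python3 -m crank '[[-1,0,0.2,0],[-1,0,0,0],[-1,0,0,0],[0,0,0,0],[0,0,0,0]]'
python3 -m crank '[[-0.7,0,0,0],[-0.7,0,0,0],[0,0,0,0],[0,0,0,0]]'
```

```text
time: 17.52
tcp_pos: [0.5781, 0.1519, 0.0269]
tcp_rot: [-0.238, 3.132, 0.0]
force: [-0.4, -0.5, -1.5]
finger_gap: 0.0394
time: 18.02
tcp_pos: [0.5795, 0.1521, 0.0269]
tcp_rot: [-0.238, 3.132, 0.0]
force: [0.1, 0.0, -2.8]
finger_gap: 0.0399
```

```bash
python3 -m crank '[[-0.5,0,0,0],[-0.5,0,0,0],[0,0,0,0],[0,0,0,0]]'
python3 -m crank '[[-0.5,0,0,0],[0,0,0,0],[0,0,0,0]]'
```

```text
time: 18.52
tcp_pos: [0.5803, 0.1522, 0.0268]
tcp_rot: [-0.238, 3.133, 0.0]
force: [-0.8, 0.2, -1.9]
finger_gap: 0.0399
time: 18.9
tcp_pos: [0.5808, 0.1523, 0.0268]
tcp_rot: [-0.238, 3.132, 0.0]
force: [0.4, -0.8, -3.2]
finger_gap: 0.0397
```

```bash
python3 -m crank '[[-0.5,0,0,0],[0,0,0,0],[0,0,0,0]]'
python3 -m crank '[[-0.5,0,0,0],[0,0,0,0],[0,0,0,0]]'
```

```text
time: 19.27
tcp_pos: [0.5813, 0.1524, 0.0268]
tcp_rot: [0.238, -3.132, 0.0]
force: [-2.0, 0.2, -2.4]
finger_gap: 0.04
time: 19.65
tcp_pos: [0.5814, 0.1524, 0.0268]
tcp_rot: [0.238, -3.132, 0.0]
force: [-1.8, -0.4, -0.4]
finger_gap: 0.0399
```

```bash
python3 -m crank '[[-0.4,0,0,0],[0,0,0,0],[0,0,0,0]]'
python3 -m crank '[[-0.4,0,0,0],[0,0,0,0],[0,0,0,0]]'
python3 - <<'E'
from h import *
im=save("wrist","w5")
cv2.imwrite("pics/w5c.png",cv2.resize(im[90:270,200:420,::-1],None,fx=3,fy=3,interpolation=cv2.INTER_CUBIC))
E
```

```text
time: 20.02
tcp_pos: [0.5814, 0.1524, 0.0267]
tcp_rot: [0.238, -3.131, 0.0]
force: [-4.9, -1.3, 1.0]
finger_gap: 0.0396
time: 20.4
tcp_pos: [0.5815, 0.1524, 0.0267]
tcp_rot: [0.238, -3.13, 0.0]
force: [-6.5, -0.2, 2.3]
finger_gap: 0.0398
```

View pics/w5c.png

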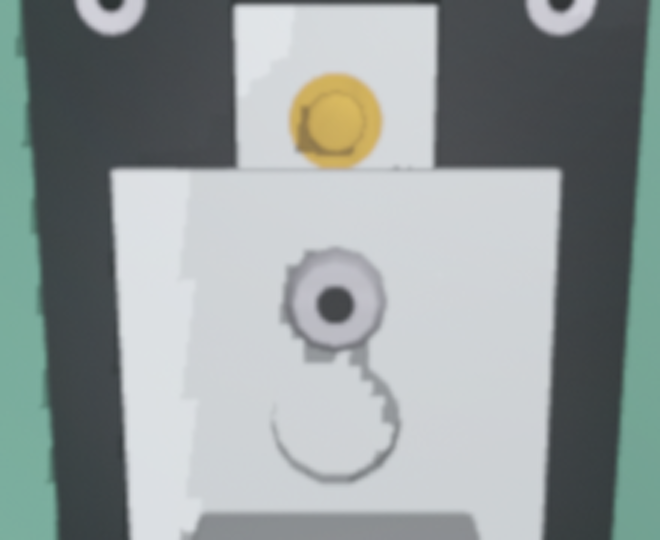

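```bash
python3 -m crank '[[0.5,0,0,0],[0,0,0,0],[0,0,0,0]]'
python3 -m crank '[[0,0,0,0],[0,0,0,0],[0,0,0,0],[0,0,0,0],[0,0,0,0],[0,0,0,0]]' 85
python3 -m crank '[[0,0,-5,0],[0,0,-15,0],[0,0,-30,0],[0,0,-40,0],[0,0,-40,0],[0,0,-20,0],[0,0,0,0],[0,0,0,0],[0,0,0,0]]'
python3 - <<'E'
from h import *
to(.58,.15,.2,8.65)
im=save("wrist","w6")
C=cv2.resize(im[60:360,200:430,::-1],None,fx=2,fy=2,interpolation=cv2.INTER_CUBIC)
s=save("side","s6");c=[318,297];S=cv2.resize(s[c[1]-35:c[1]+40,c[0]-10:c[0]+75,::-1],None,fx=4,fy=4,interpolation=cv2.INTER_CUBIC)
o=np.zeros((600,800,3),np.uint8);o[:600,:460]=C;o[:300,460:800]=S;cv2.imwrite("pics/f6.png",o)
E
```

```text
time: 20.82
tcp_pos: [0.5814, 0.1524, 0.0267]
tcp_rot: [0.238, -3.131, 0.0]
force: [-5.7, -1.0, 0.4]
finger_gap: 0.0399
time: 21.58
tcp_pos: [0.5821, 0.1525, 0.0269]
tcp_rot: [-0.238, 3.133, 0.0]
force: [0.0, 0.3, 0.6]
finger_gap: 0.0747
time: 22.7
tcp_pos: [0.5813, 0.1523, 0.1757]
tcp_rot: [0.238, -3.13, 0.001]
force: [-0.8, 0.2, -0.1]
finger_gap: 0.0744
t 22.7 tcp [0.5813 0.1523 0.1757] xang -171.3 shift [  1.7  -2.1 -24.3] spin 0.05 F [-0.8  0.2 -0.1] gap 0.0744 tilt [-2.e-03 -8.e-04 -1.e+00]
```

View pics/f6.png

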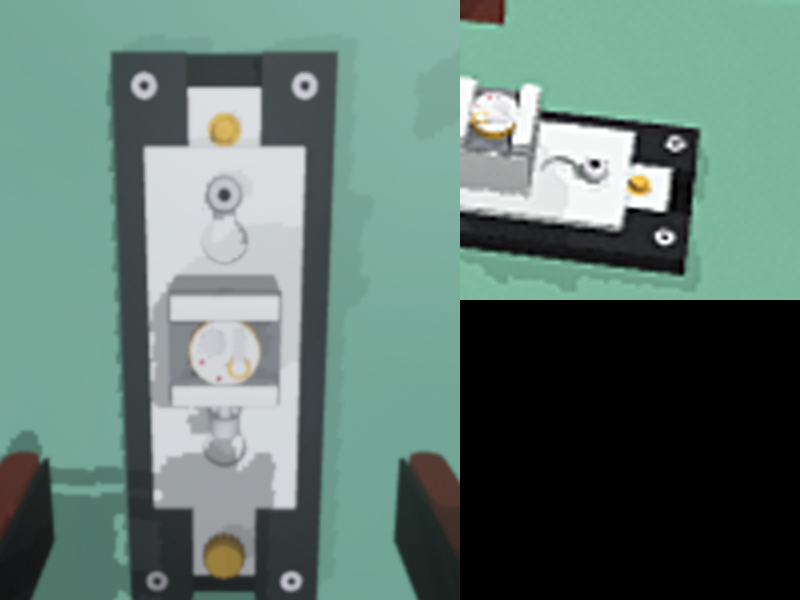

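```bash
python3 -c "
from station import *
print(finish_job(),get_obs()['time'])"
```

```text
the job is handed in; nothing more can be done
the job is handed in; nothing more can be done
```

The holder is mounted on the rail, and I let go of it and handed the job in at about 23 s of the 58 s allowed.

- **Pick-up and lowering:** I gripped the block with 25 N and lined the plate's holes up with the screw heads using the wrist camera. I then lowered it in small steps until the force showed it resting on the rail.
- **Sliding home:** It slid about 18 mm along +x and stopped on the shanks with about 6.5 N against it. Early in the slide the tool briefly read about 9 N upwards, roughly 12 N of press counting the holder's weight. I eased that off straight away, and no reading came near 20 N.
- **Last checks:** The final wrist and side pictures show the plate straight and flat on the rail. The screw heads sit at the slot ends, and the brass pin stands clear behind the tail. The gripper is open and about 15 cm above, touching nothing.
- **Unsure or disagreeing:** I judged the pin to be up from the pictures, because its joint value is not in the state. The first wrist and top-camera estimates of the rail differed by about 4 mm across it, probably because the arm was still settling. Later wrist pictures, taken with the arm still, put the screw head and the hole within 0.3 mm of each other.
- **Other things:** I kept the arm away from the rest of the bench, but did not measure the other objects again at the end.

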